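# Fill up the sample tray and present the case over its bay

### The job

Stand the loose capped vial upright in the narrow lane of the small open tray, on the lane's floor beside the vial that is already there, and let go of it. Then lift the small hinged-lid case over the row of upturned glassware and finish while still holding it: level, still and squared up above the tray's empty wide bay, its underside one to two centimetres above the tray's rim so that it could be lowered straight in, touching neither tray nor vials. Leave the glassware and the little stoppered bottle where they stand.

Things in the scene. Friction and masses are not known exactly. Their poses are not given: they have to be found in the camera images.
- tray: Light grey open plastic tray, fixed, 108 x 102 mm outside (x by y), walls 3 mm thick, rim 26 mm above the bench, floor 4 mm thick. A rib 4 mm thick, 12 mm high, along y, splits it into an empty wide bay (inside 66 mm in x, 96 mm in y, -x side) and a narrow vial lane (inside 32 mm in x, 96 mm in y, +x side). Label on the -x wall. Origin: centre of the underside; z up.
- bay_center (a point): Centre of the wide bay's floor, 4 mm above the bench (22 mm below the rim); axes as the tray.
- lane_center (a point): Centre of the vial lane's floor, 4 mm above the bench (22 mm below the rim); axes as the tray, the lane runs along y (48 mm each way from here to the end walls).
- loose_vial: The sample vial that stands by itself on the bench, with a white screw cap: upright glass cylinder 27 mm in diameter, 58 mm tall (cap 24 mm in diameter, from 44 mm up), about 30 g. Origin: centre of the underside; z up its axis.
- packed_vial: A like vial (27 mm in diameter, 58 mm tall, top 62 mm above the bench), loose, standing somewhere along the tray's lane, always leaving a gap for a second vial on at least one side.
- case: Small closed case with a hinged lid (the lid does not open), a plain block 54 mm in x, 84 mm in y, 40 mm tall, about 220 g, lying on the bench; grasp across the 54 mm. Origin: centre of the underside; z up. Either way round fits the bay.
- dropper_bottle: Little glass bottle with a ball stopper, 29 mm in diameter, 84 mm tall, loose on the bench; not needed. It and the loose vial may have exchanged places. Origin: centre of the underside.
- flask_near: Upturned small conical flask, 73 mm in diameter, 119 mm tall, loose; nearest the robot in the row of glassware. The row stands between the case and the tray. Origin: centre of the underside.
- beaker: Upturned beaker, 78 mm in diameter, 98 mm tall, loose; middle of the row. Origin: centre of the underside.
- flask_far: Upturned small conical flask, 71 mm in diameter, 116 mm tall, loose; farthest in the row. Origin: centre of the underside.
There are look-alikes about, which are no part of the job. Leave any green or pink look-alike of the loose_vial alone.

How it is judged:
By the outcome, as a careful person would: the job done as asked, in the order asked, and still so for the second after the job is handed in, while the arm keeps its last pose, push and grip.
It also fails if it takes over 59 s, if anything falls off the work surface, if the arm or the gripper's body presses on something with over 40 N, if the wrist force passes 120 N, or if a joint passes its speed limit or range.

### The arm

A 6-joint arm with a two-finger parallel gripper is mounted at the origin on the work surface; the furniture and walls round the work are solid. World frame = base frame: x ahead of the robot, y to its left, z up, the work surface at z = 0. Lengths are in m, angles in degrees, forces in N, time in s.
With the tool pointing down it reaches from about 0.4 to 0.825 m from the base axis. Payload 7 kg.
Tool frame: the origin (TCP) lies midway between the tips of the shut fingers; the grasp point (between the pads) lies 19 mm behind it; z points along the fingers, y is the line along which they close (so a half turn about z gives the same grasp; the last joint's range is limited). The gripper opens to 88 mm and grips with 3 to 60 N. Pads are 19 mm wide; open, the fingers measure 130 mm over their backs; the gripper's body (78 mm by 193 mm) begins 47 mm behind the grasp point.
Start: joints at [-55.227, 20.546, 0.682, 0, -70.136, -16.507], TCP at [0.212, -0.641, 0.227] pointing down, gripper open.
Joint ranges: [-176.03, 176.03], [-82.01, 121.73], [-58.28, 71.71], [-173.87, 95.51], [-174.79, -0.11], [-173.66, 173.66]. Speed limits (degrees/s): [136.94, 136.94, 172.46, 180, 180, 180].

### API

Orientations are given as a 3x3 rotation matrix whose columns are the frame's x, y, z axes.
In Python, from rig import robot gives the robot as it stands. Calls block until the motion is done:
- robot.goto(position, orientation): joint-space move of the TCP to a pose.
- robot.servo_line(position, ori=None, speed=0.15): straight line of the TCP; ori=None keeps the orientation; speed is the mean speed in m/s.
- robot.movej(angles): joint-space move.
- robot.move_gripper(opening): opening from 0.0 (shut) to 1.0 (fully open); the grip force is fixed at half the most; returns when the fingers have stopped.
- robot.dwell(seconds).
- robot.ik(position, orientation): joint angles nearest the present ones, or None.
- robot.grab_frame(name): name is "scene" or "top" or "wrist"; returns (picture, depth): 480x640x3 uint8, red, green, blue; 480x640 float32, m along the optical axis (not along the pixel's ray), 0 where there is no reading.
- robot.camera_info(name): a dict with "vfov" (degrees; the focal length in pixels is half the picture's height over the tangent of half this angle, whatever the lens; pixels are square), "cx", "cy" (the principal point, pixels), "view" (4x4, takes a point from world to camera coordinates); the wrist camera has in their place "T_tool_cam" (4x4, takes a point from camera to tool coordinates, whose origin is the TCP and whose axes are the flange's). Camera axes: x right, y down, z forward; pixel columns grow to the right and rows downward; lengths in m; the calibration is good to about 2 mm. A picture is of the moment at which its call begins: read the wrist's pose just before it. camera_info takes no time and is no camera call.
A pose or a line that the arm cannot do raises robot.Unreachable and nothing moves.
- robot.job_done(): hands the job in; it is judged then, once.
Readings, each from a call of its own:
- robot.read_t(): time.
- robot.read_qpos(): joint angles.
- robot.read_qvel(): joint speeds.
- robot.read_effort(): joint torques, N m.
- robot.read_position(): TCP position.
- robot.read_tcp_rot(): TCP orientation.
- robot.read_force(): force on the tool from outside, world axes, zero at the start.
- robot.read_ft_torque(): the same for the moment, N m.
- robot.read_grip_width(): opening from 0.0 (shut) to 1.0 (fully open).
- robot.read_finger_force(): force on a finger pad.
Only numpy, scipy, OpenCV 4.12 (cv2) and the standard library are available. Lean on these libraries where they do the work, as an engineer would, in place of code of your own. Each camera call takes 0.05 s, during which the arm holds its last target. There are 200 camera calls.

## Working session

There is one attempt and no reset: what is moved stays moved. The work goes in short steps, each a Python script; the robot and the scene stay as the last script left them, time stands still between calls to the robot, and variables do not carry over. Pictures are saved under pics/ and viewed, at most 10 in all, crops included, and the job is handed in when it is done.

```bash
mkdir -p pics; ls; python3 - <<'E'
from rig import robot
import cv2,numpy as np
for n in ("scene","top"):
    p,d=robot.grab_frame(n); cv2.imwrite(f"pics/{n}0.png",p[:,:,::-1]); np.savez(f"{n}0.npz",p=p,d=d)
    i=robot.camera_info(n); print(n,i, (d>0).mean())
print(robot.read_t(), robot.camera_info("wrist"))
E
```

```text
pics
scene {'vfov': 53.84156317518281, 'cx': 316.8367991462018, 'cy': 242.9010958343946, 'view': array([[-0.86823823, -0.4961026 , -0.00667743,  0.42663417],
       [-0.37989266,  0.67339341, -0.63421044,  0.23726047],
       [ 0.31912999, -0.54810904, -0.77313164,  0.69148107],
       [ 0.        ,  0.        ,  0.        ,  1.        ]])} 0.9959700520833333
top {'vfov': 54.223197429995025, 'cx': 317.87352655203756, 'cy': 238.21225555885866, 'view': array([[-0.02330241, -0.99972547,  0.00244586, -0.01094516],
       [-0.996708  ,  0.0230419 , -0.07773179,  0.4984207 ],
       [ 0.0776541 , -0.00424914, -0.99697131,  0.83617346],
       [ 0.        ,  0.        ,  0.        ,  1.        ]])} 0.99587890625
0.1 {'vfov': 62.328783492042405, 'cx': 322.2070543682795, 'cy': 240.2711989020297, 'T_tool_cam': array([[-2.27411997e-04, -9.65576875e-01, -2.60117757e-01,
         6.96974974e-02],
       [ 9.99999855e-01, -3.46570902e-04,  4.12232084e-04,
        -1.33219356e-04],
       [-4.88191013e-04, -2.60117625e-01,  9.65576813e-01,
        -1.58058054e-01],
       [ 0.00000000e+00,  0.00000000e+00,  0.00000000e+00,
         1.00000000e+00]])}
```

View pics/scene0.png

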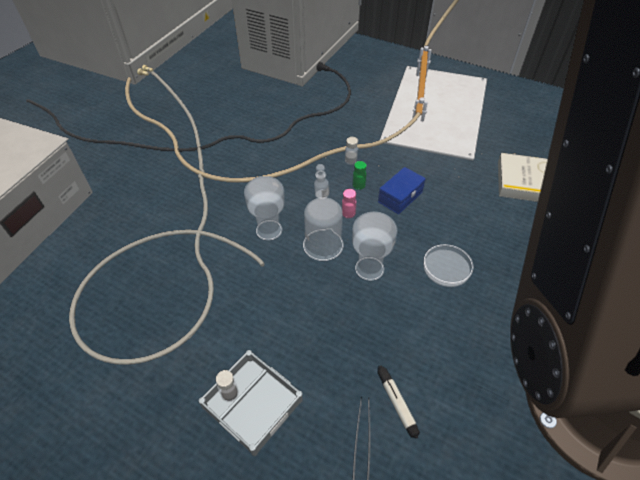

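View pics/top0.png

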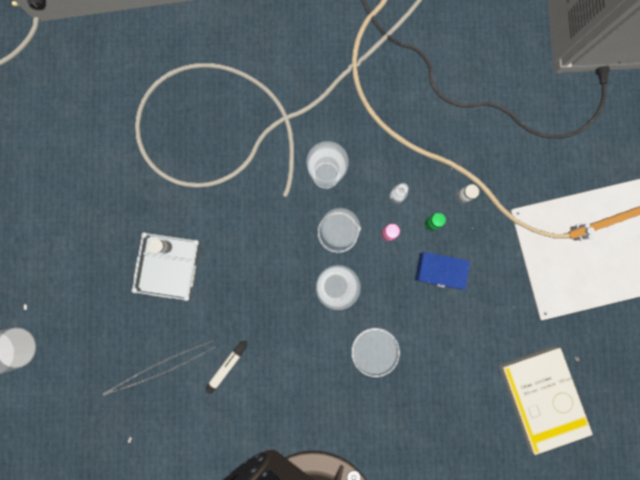

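The top view shows the following:
- **Loose vial candidates:** white-capped vial (470,192), stoppered bottle (400,192), pink look-alike (392,232) and green look-alike (437,221). The white-capped one fits the description.
- **Case:** blue, at (443,271).
- **Glassware row:** (327,165), (339,230) and (338,288).
- **Tray:** (166,267), with the packed vial at (158,246) in the far (+x) lane.

I'll measure next and confirm the vial in an enlarged crop.

```bash
cat > h.py <<'E'
import numpy as np,cv2
from rig import robot
def cam(n,pose=None):
    i=robot.camera_info(n); f=240/np.tan(np.radians(i["vfov"]/2))
    K=np.array([[f,0,i["cx"]],[0,f,i["cy"]],[0,0,1]])
    if n!="wrist": T=np.linalg.inv(i["view"])
    else:
        B=np.eye(4);B[:3,:3]=pose[1];B[:3,3]=pose[0];T=B@i["T_tool_cam"]
    return K,T
def cloud(d,K,T):
    v,u=np.mgrid[:480,:640]
    c=np.stack([(u-K[0,2])/K[0,0]*d,(v-K[1,2])/K[1,1]*d,d],-1)
    w=c@T[:3,:3].T+T[:3,3]; w[d<=0]=np.nan; return w
def ray(uv,z,K,T):
    r=T[:3,:3]@np.linalg.solve(K,[uv[0],uv[1],1]); return T[:3,3]+r*(z-T[2,3])/r[2]
def pose(): return np.array(robot.read_position()),np.array(robot.read_tcp_rot())
def down(yaw): # tool y (closing line) at yaw degrees from world x
    a=np.radians(yaw); y=np.array([np.cos(a),np.sin(a),0]); z=np.array([0,0,-1.]); return np.column_stack([np.cross(y,z),y,z])
E
cat > m.py <<'E'
from h import *
D=np.load("top0.npz");p,d=D["p"],D["d"];K,T=cam("top");w=cloud(d,K,T)
z=w[...,2]
print("bench z",np.nanmedian(z[300:320,440:500]))
def box(n,u0,u1,v0,v1,zt,tol=.006):
    m=np.zeros(z.shape,bool);m[v0:v1,u0:u1]=1
    s=w[m&(abs(z-zt)<tol)]
    if len(s)>4: (c,sz,a)=cv2.minAreaRect((s[:,:2]*1000).astype(np.float32)); print(n,len(s),"max z",np.nanmax(z[m]).round(4),"rect",np.round(c,1),np.round(sz,1),round(a,1),"mean",s.mean(0).round(4))
    else: print(n,len(s),np.nanmax(z[m]))
box("vial",455,485,178,210,.058);box("bottle",385,412,178,206,.084,.01);box("pink",380,402,222,242,.058);box("green",426,448,211,231,.058)
box("case",410,475,245,295,.04);box("packed",142,175,233,258,.062);box("tray rim",125,205,225,305,.026)
box("ff",300,355,135,195,.116);box("bk",310,368,200,258,.098);box("fn",310,368,260,315,.119)
# blue mask, ray-cast onto z=.04
hsv=cv2.cvtColor(p,cv2.COLOR_RGB2HSV);m=cv2.inRange(hsv,(105,120,60),(130,255,255));m[:240]=0
c=max(cv2.findContours(m,0,2)[0],key=cv2.contourArea);q=np.array([ray(x[0],.04,K,T)[:2]*1000 for x in c],np.float32);print("case ray",cv2.minAreaRect(q))
q=p[120:320,100:500];cv2.imwrite("pics/crop1.png",cv2.resize(p[165:305,370:500],(780,840)[:2] if 0 else (557,600),interpolation=2)[:,:,::-1])
E
python3 m.py
```

```text
bench z -0.0006115086625301802
vial 153 max z 0.0605 rect [ 572.2 -294.5] [22.8 22.8] 25.2 mean [ 0.5718 -0.294   0.0566]
bottle 79 max z 0.0833 rect [ 576.5 -169.4] [15.8 15.2] 43.8 mean [ 0.5764 -0.1691  0.0798]
pink 144 max z 0.0611 rect [ 504.8 -151.4] [22.6 21.4] 88.7 mean [ 0.5049 -0.1517  0.0567]
green 149 max z 0.0592 rect [ 522.6 -233.5] [22.8 23. ] 25.2 mean [ 0.5228 -0.2332  0.0564]
case 1401 max z 0.045 rect [ 433.7 -244.7] [84.6 52.1] 77.6 mean [ 0.4336 -0.2442  0.0392]
packed 154 max z 0.0653 rect [488.7 260.1] [22.4 22.7] 86.4 mean [0.4883 0.2598 0.0604]
tray rim 561 max z 0.0653 rect [453.3 255.3] [106.8 108.3] 80.2 mean [0.4535 0.2549 0.0243]
ff 1105 max z 0.1192 rect [618.3 -40. ] [62.5 63.7] 77.3 mean [ 0.6179 -0.0396  0.114 ]
bk 1079 max z 0.1009 rect [509.6 -58.8] [61.5 61.9] 43.7 mean [ 0.5095 -0.0589  0.0965]
fn 1327 max z 0.1228 rect [411.3 -51.9] [66.1 67.4] 88.4 mean [ 0.4106 -0.0516  0.1176]
case ray ((434.7811584472656, -242.16448974609375), (90.46541595458984, 53.74577713012695), 78.18688201904297)
```

View pics/crop1.png

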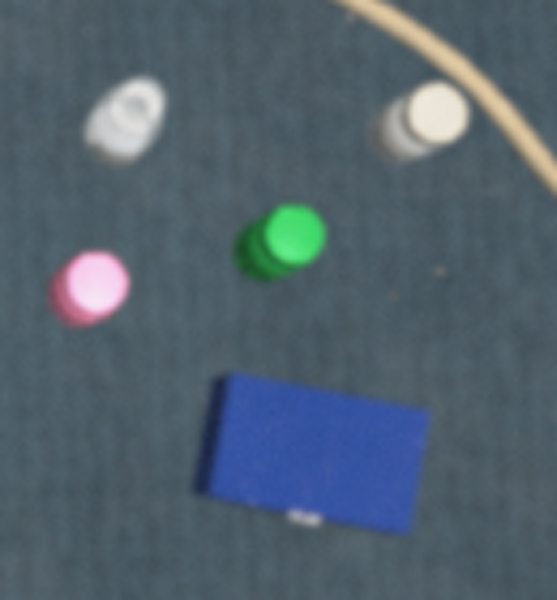

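Confirmed: the white-capped vial at crop (438,113) sits near the hose and clear of the green and pink look-alikes. I'll approach it with the closing line parallel to the hose, and check reach for the later poses at the same time.

```bash
python3 - <<'E'
from h import *
for n,P,ys in (("vial",(.572,-.294,.2),(45,225)),("tray",(.487,.225,.2),(-6,174)),("case",(.434,-.244,.2),(-12.4,167.6))):
    for z in (.2,.026):
        for y in ys:
            q=robot.ik([P[0],P[1],z],down(y)); print(n,z,y,None if q is None else np.round(q,0))
robot.goto([.572,-.294,.2],down(45)); robot.dwell(.2)
pz=pose();p,d=robot.grab_frame("wrist");np.savez("w1.npz",p=p,d=d,P=pz[0],R=pz[1]);cv2.imwrite("pics/w1.png",p[:,:,::-1])
K,T=cam("wrist",pz);w=cloud(d,K,T);z=w[...,2]
hsv=cv2.cvtColor(p,cv2.COLOR_RGB2HSV)
m=(np.hypot(w[...,0]-.572,w[...,1]+.294)<.03)&(abs(z-.058)<.006);s=w[m]
print(len(s),s.mean(0),cv2.minEnclosingCircle((s[:,:2]*1000).astype(np.float32)),robot.read_t(),pz[0])
E
```

```text
vial 0.2 45 [ -10.   19.   -6.    0.  -66. -125.]
vial 0.2 225 [-10.  19.  -6.   0. -66.  55.]
vial 0.026 45 [ -10.   28.  -16.    0.  -45. -125.]
vial 0.026 225 [-10.  28. -16.   0. -45.  55.]
tray 0.2 -6 [ 46.   9. -19.   0. -62. 128.]
tray 0.2 174 [ 46.   9. -19.   0. -62. -52.]
tray 0.026 -6 [ 46.  20. -31.   0. -39. 128.]
tray 0.026 174 [ 46.  20. -31.   0. -39. -52.]
case 0.2 -12.4 None
case 0.2 167.6 [ -7.   5. -23.   0. -62.  -6.]
case 0.026 -12.4 None
case 0.026 167.6 [ -7.  17. -35.   0. -37.  -6.]
729 [ 0.57169559 -0.29430338  0.05716789] ((572.0426635742188, -294.6487731933594), 11.921283721923828) 2.1667 [ 0.57164582 -0.29465376  0.20002052]
```

View pics/w1.png

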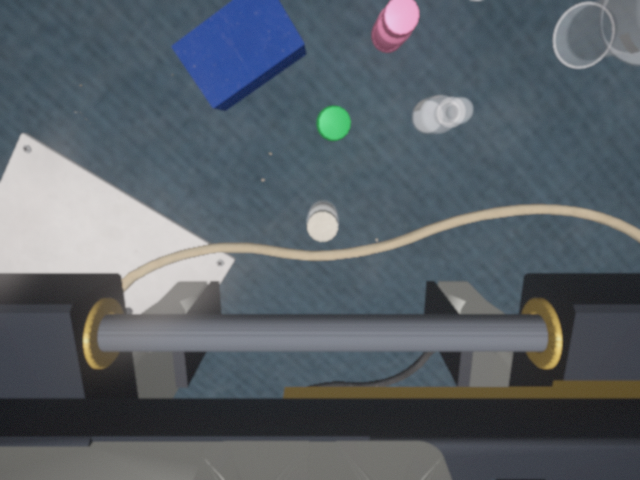

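The wrist view puts the loose vial's cap at (322,222), with the hose at row 255 and the green one well clear at (334,122). The wrist estimate of (572,−294.5) mm agrees with the top camera. Next I'll grasp high on the glass so the fingertips stay above the tray rim, then look at the tray.

```bash
python3 - <<'E'
from h import *
robot.servo_line([.572,-.2945,.027],speed=.15)
robot.move_gripper(0.0); print("grip",robot.read_grip_width()*88,robot.read_finger_force())
robot.servo_line([.572,-.2945,.22],speed=.2)
robot.goto([.453,.32,.22],down(174)); robot.dwell(.3)
print("grip",robot.read_grip_width()*88)
pz=pose();p,d=robot.grab_frame("wrist");np.savez("w2.npz",p=p,d=d,P=pz[0],R=pz[1]);cv2.imwrite("pics/w2.png",p[:,:,::-1]);print(robot.read_t(),pz)
K,T=cam("wrist",pz);w=cloud(d,K,T);z=w[...,2]
print("bench",np.nanmedian(z[50:70,20:60]))
near=(np.hypot(w[...,0]-.453,w[...,1]-.255)<.085)
m=near&(abs(z-.026)<.004);s=w[m];print("rim",len(s),z[m].mean(),cv2.minAreaRect((s[:,:2]*1000).astype(np.float32)))
m=near&(abs(z-.062)<.006);s=w[m];print("packed",s.mean(0),cv2.minEnclosingCircle((s[:,:2]*1000).astype(np.float32)))
E
```

```text
grip 25.1334564013541 29.999021992553025
grip 25.30037347867392
8.1833 (array([0.45323479, 0.31971375, 0.21996311]), array([[-1.05286775e-01, -9.94441901e-01, -2.93556230e-05],
       [-9.94441901e-01,  1.05286776e-01, -2.20834419e-05],
       [ 2.50514588e-05,  2.68673672e-05, -9.99999999e-01]]))
bench -0.00015014951149117106
rim 2231 0.02524701646323989 ((453.75360107421875, 256.1694641113281), (106.74565887451172, 108.77838897705078), 80.26403045654297)
packed [0.48890699 0.26117062 0.06126738] ((489.10516357421875, 261.441162109375), 12.065656661987305)
```

View pics/w2.png

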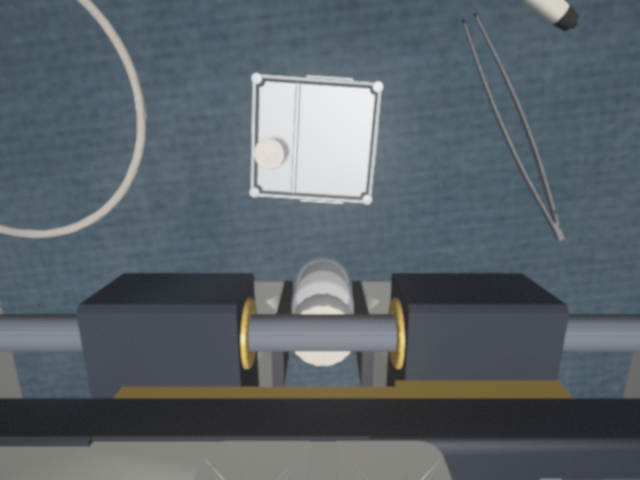

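The wrist view shows the tray with its corners at (257,78), (378,87), (367,199) and (254,192). The rib is at column 297 and the packed vial at (270,153). The held vial hangs upright between the fingers at (322,300). I'll check the wall and rib profile in the tray frame, plus the held vial.

```bash
python3 - <<'E'
from h import *
D=np.load("w2.npz");p,d=D["p"],D["d"];K,T=cam("wrist",(D["P"],D["R"]));w=cloud(d,K,T)
s=w.reshape(-1,3);s=s[np.hypot(s[:,0]-.4537,s[:,1]-.256)<.09]
for a in (-11.5,-9.74,-8):
    c,sn=np.cos(np.radians(a)),np.sin(np.radians(a));R=np.array([[c,-sn],[sn,c]])
    q=(s[:,:2]*1000-[453.75,256.17])@R;z=s[:,2]*1000
    out=[]
    for lo,hi in ((-45,-15),(-15,15),(15,45)):
        k=(q[:,1]>lo)&(q[:,1]<hi);X=q[k,0];Z=z[k]
        f=lambda x0,x1,z0,z1:X[(X>x0)&(X<x1)&(Z>z0)&(Z<z1)]
        r=[f(-62,-42,22,30),f(42,62,22,30),f(5,30,12.5,22)]
        out.append([(round(float(np.median(v)),1),round(float(v.min()),1),round(float(v.max()),1),len(v)) if len(v) else None for v in r])
    print(a);[print("  ",o) for o in out]
    k=(abs(q[:,0])<40);
    print("  y walls",[[(round(float(np.median(v)),1),len(v)) for v in [q[(q[:,0]>lo)&(q[:,0]<lo+20)&(q[:,1]*sg>44)&(q[:,1]*sg<52)&(z>22)&(z<30),1]] if len(v)] for sg in(-1,1) for lo in(-45,-10,25)])
# held vial in tool frame
t=(w-D["P"])@D["R"];m=(abs(t[...,1])<.016)&(abs(t[...,0])<.03)&(t[...,2]>-.06)&(t[...,2]<.06);m[:240]=0
v=t[m]*1000
for z0 in range(-40,45,6):
    k=(v[:,2]>=z0)&(v[:,2]<z0+6)
    if k.sum()>3: print(z0,k.sum(),"x",np.percentile(v[k,0],[2,98]).round(1),"y",np.percentile(v[k,1],[2,98]).round(1))
E
```

```text
-11.5
   [(-51.1, -53.1, -47.3, 151), (53.0, 48.0, 55.8, 177), (17.8, 16.1, 19.6, 29)]
   [(-52.1, -54.1, -50.3, 135), (52.2, 50.9, 54.2, 135), (17.9, 15.2, 29.0, 34)]
   [(-52.7, -55.2, -48.0, 146), (51.5, 48.9, 53.8, 135), (15.9, 14.4, 22.5, 25)]
  y walls [[(-50.2, 101)], [(-49.5, 121)], [(-48.1, 104)], [(48.3, 94)], [(49.4, 103)], [(50.1, 91)]]
-9.74
   [(-51.9, -53.9, -47.1, 162), (52.2, 47.4, 54.3, 164), (16.6, 15.2, 18.6, 27)]
   [(-52.1, -53.9, -50.7, 135), (52.3, 50.9, 54.2, 132), (18.4, 15.7, 29.0, 35)]
   [(-51.9, -53.8, -47.4, 139), (52.2, 47.5, 54.1, 144), (16.6, 15.3, 23.0, 24)]
  y walls [[(-49.2, 107)], [(-49.5, 121)], [(-49.3, 103)], [(49.2, 86)], [(49.5, 102)], [(49.1, 84)]]
-8
   [(-52.8, -55.4, -48.0, 176), (51.3, 47.3, 53.5, 156), (15.7, 14.2, 17.7, 27)]
   [(-52.0, -54.0, -50.4, 136), (52.4, 50.6, 54.6, 130), (18.8, 15.6, 28.9, 35)]
   [(-51.1, -53.2, -46.8, 133), (53.0, 47.7, 55.6, 157), (17.6, 15.9, 23.6, 25)]
  y walls [[(-48.4, 115)], [(-49.5, 117)], [(-50.3, 100)], [(50.1, 80)], [(49.4, 100)], [(48.0, 86)]]
-40 65 x [-9.5 -1.2] y [-12.8  12.5]
-34 985 x [-11.3  11.4] y [-14.6  14.3]
-28 480 x [ 6.6 11.6] y [-15.4  15.4]
-22 395 x [ 3.6 11.4] y [-15.5  15.3]
-16 704 x [ 0.8 11.6] y [-15.  15.]
-10 595 x [ 3.1 12.8] y [-14.8  14.9]
-4 317 x [ 4.6 12.7] y [-15.4  15.3]
2 240 x [ 3.9 12.6] y [-12.2  12.2]
8 211 x [ 3.5 12.4] y [-12.2  11.9]
14 197 x [ 3.9 12.4] y [-12.   12.2]
20 134 x [ 4.1 12.2] y [-12.   11.9]
```

The tray fits cleanly: centre (453.75, 256.17) mm, yaw −9.74°, and the walls and rib agree with their sizes. The packed vial is at lane y ≈ +11, so the gap is on the −y side and I'll place at lane y = −24. The held vial's underside is 27 mm below the TCP.

```bash
cat >> h.py <<'E'
YAW=-9.74
def tray(x,y):
    a=np.radians(YAW); return np.array([.45375+x*np.cos(a)-y*np.sin(a),.25617+x*np.sin(a)+y*np.cos(a)])
E
python3 - <<'E'
from h import *
x,y=tray(.035,-.024); R=down(180+YAW)
robot.goto([x,y,.12],R); robot.servo_line([x,y,.036],speed=.1); robot.dwell(.2)
f0=np.array(robot.read_force());print("free",f0.round(2),pose()[0].round(4))
for z in np.arange(.0335,.0294,-.0008):
    robot.servo_line([x,y,z],speed=.02); robot.dwell(.1); f=np.array(robot.read_force())-f0
    print(round(z,4),f.round(2))
    if f[2]>2: break
robot.move_gripper(.45); robot.dwell(.2)
robot.servo_line([x,y,.12],speed=.15)
x,y=tray(0,.06); robot.servo_line([x,y,.2],speed=.2);robot.dwell(.2)
pz=pose();p,d=robot.grab_frame("wrist");cv2.imwrite("pics/w3.png",p[:,:,::-1])
K,T=cam("wrist",pz);w=cloud(d,K,T);z=w[...,2]
for n,c in (("placed",tray(.035,-.024)),("packed",tray(.034,.011))):
    s=w[(np.hypot(w[...,0]-c[0],w[...,1]-c[1])<.02)&(abs(z-.062)<.007)];print(n,c,len(s),s.mean(0) if len(s) else 0,np.percentile(s[:,2],95) if len(s) else 0)
print(robot.read_t())
E
```

```text
free [-0.56  0.78 -1.15] [0.4845 0.2269 0.0366]
0.0335 [ 0.54 -0.96  0.35]
0.0327 [ 0.38 -0.29  1.3 ]
0.0319 [ 0.45 -0.54  0.79]
0.0311 [-1.07 -0.92  0.77]
0.0303 [-1.1  -0.25  5.92]
placed [0.48418524 0.22659473] 906 [0.48400485 0.22730984 0.06124403] 0.06256708393944396
packed [0.48912086 0.26125941] 830 [0.48890178 0.26101658 0.06121529] 0.06251450727136003
14.25
```

View pics/w3.png

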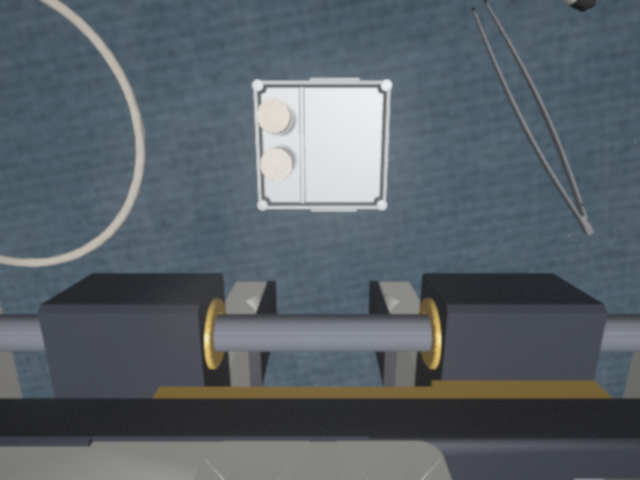

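Both vials stand upright in the lane at (274,116) and (276,163), with their caps at z ≈ 62 mm as expected. Now the case: I'll measure it with the wrist camera first.

```bash
python3 - <<'E'
from h import *
x,y=tray(0,.06); robot.servo_line([x,y,.25],speed=.25)
robot.goto([.447,-.185,.25],down(167.6)); robot.move_gripper(.85); robot.dwell(.2)
pz=pose();p,d=robot.grab_frame("wrist");cv2.imwrite("pics/w4.png",p[:,:,::-1])
K,T=cam("wrist",pz);w=cloud(d,K,T);z=w[...,2]
hsv=cv2.cvtColor(p,cv2.COLOR_RGB2HSV);b=cv2.inRange(hsv,(105,120,40),(130,255,255))>0
near=np.hypot(w[...,0]-.434,w[...,1]+.244)<.065
s=w[near&(abs(z-.04)<.004)];print(len(s),z[near&(abs(z-.04)<.004)].mean(),cv2.minAreaRect((s[:,:2]*1000).astype(np.float32)))
s=w[near&b&(abs(z-.04)<.004)];print(len(s),cv2.minAreaRect((s[:,:2]*1000).astype(np.float32)),s.mean(0))
print(robot.read_t(),pz[0])
E
```

```text
5449 0.039989369627130525 ((433.6938171386719, -244.4968719482422), (82.68287658691406, 52.02730941772461), 77.50179290771484)
5389 ((433.92047119140625, -244.55252075195312), (82.64816284179688, 51.580013275146484), 77.56712341308594) [ 0.43366053 -0.2457215   0.03999479]
17.4583 [ 0.44700627 -0.18502313  0.25000998]
```

```bash
python3 - <<'E'
from h import *
robot.goto([.4338,-.2445,.12],down(167.5)); robot.servo_line([.4338,-.2445,.025],speed=.12)
robot.move_gripper(0.0); print("grip",robot.read_grip_width()*88,robot.read_finger_force())
robot.servo_line([.4338,-.2445,.24],speed=.15); robot.dwell(.2); print("grip",robot.read_grip_width()*88,robot.read_force())
x,y=tray(-.018,0)
robot.goto([x,y,.24],down(180+YAW)); robot.servo_line([x,y,.14],speed=.12); robot.dwell(.3)
pz=pose();p,d=robot.grab_frame("wrist");cv2.imwrite("pics/w5.png",p[:,:,::-1])
K,T=cam("wrist",pz);w=cloud(d,K,T);t=(w-pz[0])@pz[1]
hsv=cv2.cvtColor(p,cv2.COLOR_RGB2HSV);b=cv2.inRange(hsv,(105,120,40),(130,255,255))>0
s=t[b&(abs(t[...,2])<.05)]*1000;print(len(s),"x",np.percentile(s[:,0],[1,99]),"y",np.percentile(s[:,1],[1,99]),"z",np.percentile(s[:,2],[1,50,99]))
k=s[abs(s[:,2]+15)<6]; A=np.c_[k[:,:2],np.ones(len(k))]; print("top plane z=ax+by+c",np.linalg.lstsq(A,k[:,2],rcond=None)[0],len(k), k[:,0].max())
p2,d2=robot.grab_frame("scene");cv2.imwrite("pics/s5.png",p2[:,:,::-1]);print(robot.read_t(),pz[0])
E
```

```text
grip 51.71412657370532 29.99959610402584
grip 52.078869248823445 [ 0.27558216 -0.11540771 -2.63996325]
15603 x [-30.62883152  42.0297008 ] y [-24.81015869  25.24895814] z [-15.9414104  -14.57608876 -12.38002706]
top plane z=ax+by+c [ 7.06574630e-04  4.72301211e-04 -1.45683827e+01] 15518 42.41321888359263
24.525 [0.43615524 0.25940753 0.14047228]
```

View pics/w5.png

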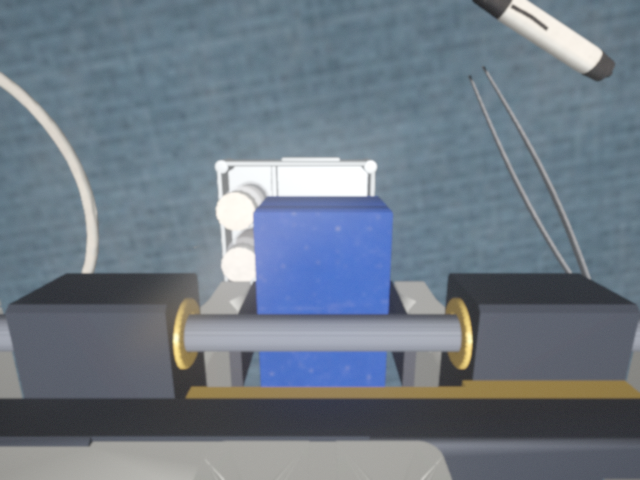

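View pics/s5.png

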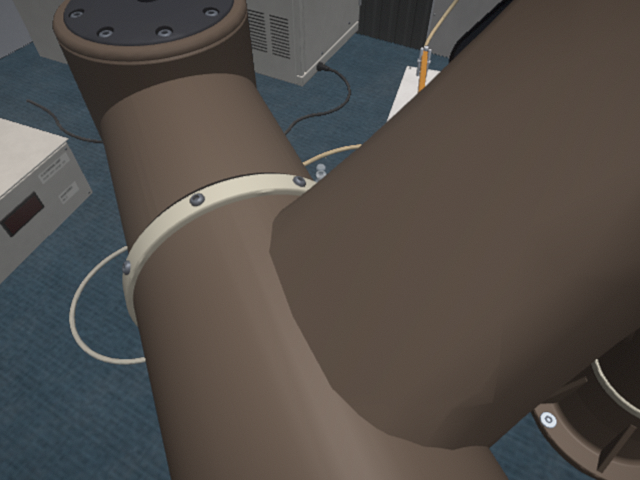

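The wrist view shows the held case at (322,290), level and square to the tray, with the vials at (238,210) and (240,262). The scene camera is blocked by the arm. The case is centred on the tool, with its underside about 25 mm below the TCP. I'll lower it to 17 mm above the rim, which leaves the fingertips 6 mm above the vial tops.

```bash
python3 - <<'E'
from h import *
x,y=tray(-.018,0)
robot.servo_line([x,y,.068],speed=.08); robot.dwell(1.0)
pz=pose();print(pz[0],np.array([x,y]),np.degrees(np.arctan2(pz[1][1,1],pz[1][0,1]))-180,np.abs(robot.read_qvel()).max(),robot.read_force(),robot.read_grip_width()*88)
p,d=robot.grab_frame("wrist");cv2.imwrite("pics/w6.png",p[:,:,::-1])
K,T=cam("wrist",pz);w=cloud(d,K,T);t=(w-pz[0])@pz[1]
b=cv2.inRange(cv2.cvtColor(p,cv2.COLOR_RGB2HSV),(105,120,40),(130,255,255))>0
s=t[b&(abs(t[...,2])<.05)]*1000;print("case top/front",np.median(s[:,2]),np.percentile(s[:,0],99),"top z world",w[b][:,2].max())
p2,d2=robot.grab_frame("top");K,T=cam("top");w2=cloud(d2,K,T);z=w2[...,2]
for n,c,h in(("ff",(.618,-.04),.116),("bk",(.5095,-.059),.097),("fn",(.411,-.052),.118),("bottle",(.5764,-.169),.08)):
    s=w2[(np.hypot(w2[...,0]-c[0],w2[...,1]-c[1])<.05)&(abs(z-h)<.009)];print(n,len(s),s.mean(0) if len(s) else 0)
print(robot.read_t())
E
```

```text
[0.43601159 0.25921197 0.06797719] [0.43600946 0.25921519] -9.739691110902612 0.07305885262155624 [ 0.10143891  0.23420055 -2.07280505] 51.80736871840298
case top/front -14.577005701764026 42.09712199723002 top z world nan
ff 1271 [ 0.61716485 -0.03953041  0.11333777]
bk 1208 [ 0.5092983  -0.05854258  0.09596848]
fn 1520 [ 0.41048785 -0.0514112   0.11673162]
bottle 89 [ 0.57627443 -0.16828844  0.07912307]
26.675
```

View pics/w6.png

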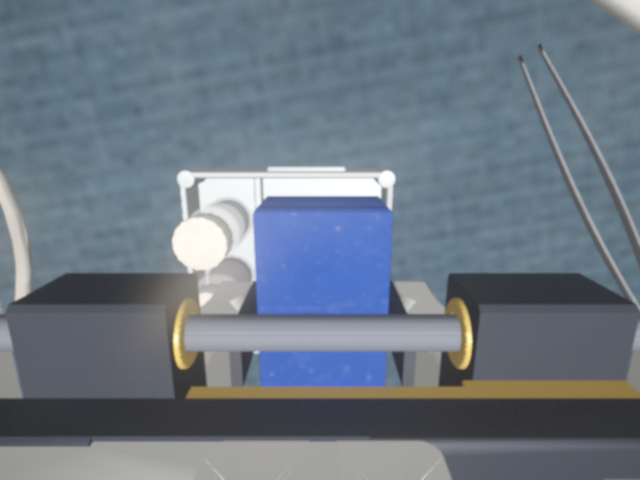

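The placed vial is still upright at (202,242) and the case sits square over the bay at (322,250). The force reading shows only the case's weight, and the glassware and bottle haven't moved. I'm handing the job in.

```bash
python3 -c "
from rig import robot
print(robot.job_done())"
```

```text
the job is handed in; nothing more can be done
None
```

The loose vial stands upright in the lane beside the packed one, and the case is held level and square about 17 mm above the tray rim over the wide bay; the job is handed in after about 27 s of robot time, and no verdict came back.

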